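# Close the draw latch of a sanding jig

### The arm

A 6-joint arm with a two-finger parallel gripper is mounted at the origin on the work surface. World frame = base frame: x ahead of the robot, y to its left, z up, the work surface at z = 0. Lengths are in m, angles in rad, forces in N, time in s.
With the tool pointing down it reaches from about 0.4 to 0.825 m from the base axis. Payload 7 kg.
Tool frame: the origin (TCP) lies on the mounting face of the last link; the fingertips stand 178 mm ahead of it and the grasp point (between the pads) lies arm.grip_depth ahead of it (arm.grip_depth is the distance from the TCP to the grasp point, in m); z points along the fingers, y is the direction in which the jaws open and shut (so a half turn about z gives the same grasp; the last joint's range is limited). The gripper opens to 88 mm and grips with 3 to 60 N. Pads are 19 mm wide; open, the fingers measure 130 mm over their backs; the gripper's body (78 mm by 193 mm) begins 47 mm behind the grasp point.
Start: joints at [-1.024, 0.359, 0.012, 0, -1.224, -0.288], TCP at [0.173, -0.653, 0.405] pointing down, gripper open.
Joint ranges: [-3.07, 3.07], [-1.43, 2.12], [-1.02, 1.25], [-3.03, 1.67], [-3.05, -0], [-3.03, 3.03]. Speed limits (rad/s): [2.39, 2.39, 3.01, 3.14, 3.14, 3.14].

### API

Orientations are given as [roll, pitch, yaw] about the fixed x, y, z axes, in that order (R = Rz(yaw) Ry(pitch) Rx(roll)).
In Python, from station import arm gives the robot as it stands.
- The arm moves only by the tool carry_out, never from a script. Its argument "targets" is a list that holds one entry, the list of rows, each a list of 7 numbers: the turn, a rotation vector about the tool's x, y, z in units of 8 degrees (1.0 is 8 degrees), then the shift along the tool's x, y, z in units of 2.5 cm (1.0 is 2.5 cm), then the opening, from -1 (shut) to 1 (fully open). A call has 1 to 20 rows; each row shifts and turns the commanded pose from where the row before left it, along the tool's axes as they then stand; what a row does not reach is not made up. A row lasts 1/8 s, in which the tool goes at most 62.5 mm and 10.7 degrees, less where a joint would pass 70% of its speed; a pose out of reach is approached as far as the arm can. A call with a number of a shift or a turn outside -1 to 1 is refused whole. A call with a gripper value outside its range is refused whole. The fingers move at their own pace and stop on an object; "squeeze" is the grip in N (left out, the last holds). Time passes only in rows, so rows that do not move let the fingers close. It gives the time, the measured TCP pose, the force and the opening at its end, in the units of the state.
- arm.get_state(): the state, without advancing time (a new reading comes with each control period).
- arm.grab_frame(name): name is "scene" or "top" or "wrist"; returns (picture, depth): 384x512x3 uint8, red, green, blue; 384x512 float32, m along the optical axis (not along the pixel's ray), 0 where there is no reading.
- arm.camera_model(name): a dict with "camera_matrix" (3x3 intrinsics, pixels), "world_from_camera" (4x4, takes a point from camera to world coordinates). Camera axes: x right, y down, z forward; pixel columns grow to the right and rows downward; lengths in m; the calibration is good to about 2 mm. A picture is of the moment at which its call begins: read the wrist's pose just before it. camera_model takes no time and is no camera call; for the wrist camera it gives the pose at the moment of the call.
- arm.job_done(): hands the job in, once; it reports no verdict.
Trained networks look in the newest picture that a camera, given by its name, has taken for a name from the list of things; names that differ only in an ending like _2 or _b are one class to them, and where a whole thing is asked for, a point or a joint stands for the part that bears it (a point fixed in the world has none). Each returns a list of dicts, best first, with "conf" (0 to 1); they miss things now and then, are a little off and sometimes report something else, mostly with a low value. They report only what shows in the picture. A call takes as long as a camera call. They do not tell look-alikes from the thing itself.
- arm.spot_in(camera, query): "point" ([row, column] in pixels, amid what is visible of it).
- arm.landmark_of(camera, query): "point" ([row, column] in pixels: a listed point, or the origin of a listed thing).
The state is a dict: "t": time; "q": joint angles; "qd": joint speeds; "joint_efforts": joint torques, N m; "eef_pos": TCP position; "ee_rot": TCP orientation; "force": force on the tool from outside, world axes, zero at the start; "moment": the same for the moment, N m; "width": finger opening in m.
Only numpy, scipy, OpenCV 4.12 (cv2) and the standard library are available. Lean on these libraries where they do the work, as an engineer would, in place of code of your own. Each camera call takes 0.05 s, during which the arm holds its last target.

### The job

One of the two sanding jigs on the bench has a flat steel bar lying in it; clamp that bar: lay the jig's wire loop down over its hooked keeper, then push the lever over toward the keeper and fully down, past its toggle point, so that the latch stays shut by itself with the loop hooked and the jaw drawn in. Leave the latch of the empty jig alone.

Things in the scene. Friction and masses are not known exactly. Their poses are not given: they have to be found in the camera images.
- jig: Jig with a 200x26x14 mm flat steel bar lying across it (the empty jig is otherwise alike). Grey plate 195x100x12, fixed to the bench. Origin: plate's underside (bench level) below the lever pivot, which is 58 mm up; x from lever to keeper, y across, z up. Plate x -45 to 150 mm. Keeper: 20 mm wide post on the jaw, x 88 to 96, top 51 mm up, its lip points to +x, to x 101. Jaw top 34 mm up.
- lever (a joint): Lever on the jig, rad: 0 upright, positive leans to the jig's +x (keeper); starts -0.3 to -0.1. Its end is a 24 mm long, 18 mm thick rubber roll across it, centre 70 mm from the pivot (hinge along y, at x 0, 58 mm up). Takes 2 N at the roll, up to about 8 N once the loop is tight; let go before the toggle point (1.27) it springs back, past it it snaps down to the stop at 1.50, almost flat.
- loop_tab (a point): Centre of the flat finger tab (28 along x, 32 across, 4 mm thick) at the end of the wire loop. The 6 mm cross wire lies 14 mm before the centre. The loop, 38 mm wide, hinges on the lever 24 mm from its pivot, beneath it, 133 mm from the tab's centre. It starts raised 0.22 to 0.48 rad and stays where put. Pressed down over the keeper (under 1 N), the tab ends at jig x 123 to 128 mm, 37 mm up, wire beyond the lip.
- jaw (a joint): Slide of the jig's jaw, a 40x64 mm block that carries the keeper, in m: 0 at rest, grows toward the lever and the bar as the latch pulls it, against a stiff spring (14 N per mm); about 0.004 when the latch is shut.
- spare_loop_tab (a point): The same tab on the loop of the empty jig, which is to be left alone: it must not move more than 30 mm.
Things that resemble listed ones, but are neither listed nor needed, are in the scene too. Leave any blue look-alike of the jig alone.

How it is judged:
By the outcome, as a careful person would: the job done as asked, in the order asked, and still so for the second after the job is handed in, with the robot touching nothing.
It also fails if it takes over 43 s, if anything falls off the work surface, if the arm or the gripper's body presses on something with over 40 N, if the wrist force passes 120 N, or if a joint passes its speed limit or range.

## Working session

There is one attempt and no reset: what is moved stays moved. The work goes in short steps, Python scripts to look and compute and a tool call to move; the robot and the scene stay as the last step left them, time stands still between calls to the robot, and variables do not carry over. Pictures are saved under pics/ and viewed, and the job is handed in when it is done.

Besides the shell and the picture viewer there is one more tool, called after "Request:" as name(argument=value, ...), one argument or row to a line, values as JSON. carry_out: Moves the arm, as the interface text tells. Its arguments: {"type":"object","properties":{"targets":{"type":"array"},"squeeze":{"type":"number"}},"required":["targets"]}

```bash
mkdir -p pics; ls
cat > h.py <<'E'
import numpy as np, cv2
from station import arm
def save(name,im): cv2.imwrite('pics/'+name,cv2.cvtColor(im,cv2.COLOR_RGB2BGR))
def px2w(cam,r,c,d):
    m=arm.camera_model(cam);K=np.array(m['camera_matrix']);T=np.array(m['world_from_camera'])
    p=np.linalg.inv(K)@np.array([c,r,1.])*d
    return T[:3,:3]@p+T[:3,3]
def w2px(cam,p):
    m=arm.camera_model(cam);K=np.array(m['camera_matrix']);T=np.linalg.inv(np.array(m['world_from_camera']))
    q=K@(T[:3,:3]@np.asarray(p)+T[:3,3]); return q[1]/q[2],q[0]/q[2]
E
python3 - <<'E'
from h import *
for c in ['scene','top']:
    im,d=arm.grab_frame(c); save(c+'1.png',im); np.save(c+'d.npy',d); np.save(c+'i.npy',im)
    for q in ['jig','lever','loop_tab','jaw']:
        for x in arm.landmark_of(c,q):
            r,cc=x['point']; ri,ci=int(round(r)),int(round(cc))
            print(c,q,round(x['conf'],2),[round(r),round(cc)],px2w(c,r,cc,d[min(max(ri,0),383),min(max(ci,0),511)]).round(3))
print(arm.get_state(),arm.grip_depth)
E
```

```text
pics
scene jig 0.86 [173, 344] [0.584 0.405 0.015]
scene jig 0.64 [271, 101] [ 0.226 -0.328  0.016]
scene jig 0.59 [158, 230] [0.203 0.27  0.012]
scene jig 0.57 [206, 273] [0.474 0.13  0.019]Traceback (most recent call last):
  File "<stdin>", line 5, in <module>
ValueError: it knows: jig, loop_tab, spare_loop_tab
```

Run:
```python
from h import *
for c in ['scene','top']:
    im,d=arm.grab_frame(c); save(c+'2.png',im); np.save(c+'d.npy',d); np.save(c+'i.npy',im)
    for q in ['jig','loop_tab']:
        for x in arm.landmark_of(c,q):
            r,cc=x['point']; ri,ci=int(round(r)),int(round(cc))
            print(c,q,round(x['conf'],2),[round(r),round(cc)],px2w(c,r,cc,d[min(max(ri,0),383),min(max(ci,0),511)]).round(3))
print(arm.get_state(),arm.grip_depth)
```

```text
scene jig 0.92 [268, 98] [ 0.215 -0.327  0.021]
scene jig 0.75 [172, 342] [0.579 0.408 0.015]
scene jig 0.56 [156, 230] [0.199 0.278 0.016]
scene loop_tab 0.71 [166, 247] [0.305 0.233 0.039]
scene loop_tab 0.66 [180, 369] [0.681 0.378 0.043]
scene loop_tab 0.63 [208, 305] [0.589 0.108 0.084]
scene loop_tab 0.62 [288, 124] [ 0.336 -0.34   0.04 ]
top jig 0.92 [187, 239] [0.452 0.13  0.126]
top jig 0.82 [265, 192] [0.208 0.294 0.018]
top jig 0.76 [258, 378] [0.322 0.063 1.611]
top jig 0.57 [153, 150] [0.572 0.416 0.067]
top loop_tab 0.78 [234, 211] [0.309 0.228 0.036]
top loop_tab 0.62 [123, 167] [0.676 0.365 0.038]
top loop_tab 0.62 [224, 391] [ 0.327 -0.355  0.035]
top loop_tab 0.57 [146, 246] [0.587 0.107 0.076]
{'t': 0.4, 'q': array([-1.02391167e+00,  3.58722447e-01,  1.17814126e-02, -4.02802488e-05,
       -1.22407165e+00, -2.88114012e-01]), 'qd': array([-0.00101603, -0.00217615,  0.00256369,  0.00057687, -0.00091738,
       -0.00027777]), 'joint_efforts': array([ 2.80219519e-04, -5.81674969e+01,  2.92923921e+01,  6.99348718e+00,
        1.08355342e-02, -6.26529391e-05]), 'eef_pos': array([ 0.1727123 , -0.6524916 ,  0.40452304]), 'ee_rot': array([ 3.14137445e+00, -2.51572378e-05, -2.88283570e+00]), 'force': array([-0.60898291, -0.03638687,  0.63898526]), 'moment': array([ 0.04327222,  0.0476256 , -0.01146792]), 'width': 0.08733778462685172} 0.1593
```

View pics/scene2.png

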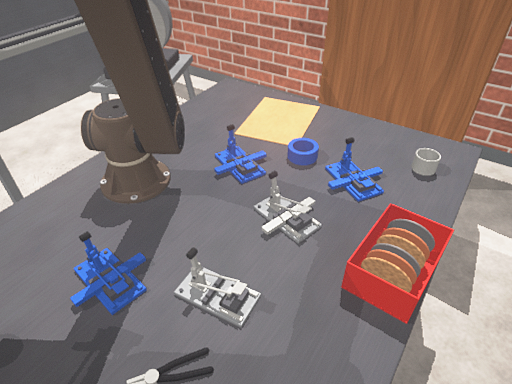

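View pics/top2.png

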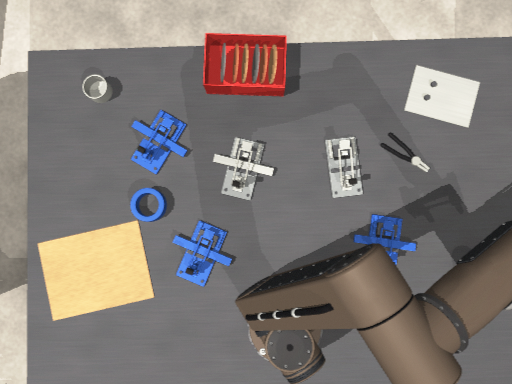

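Candidates: the grey jig at top (row 168, col 244) has a bar across it. The grey jig at top (168, 344) has no bar. The blue look-alikes are at (140,160), (253,203) and (238,386). The first fits the description, so I'll confirm it in a crop.

Run:
```python
from h import *
a=np.load('topi.npy')[125:210,205:290]; b=np.load('scenei.npy')[160:245,245:330]
im=np.hstack([cv2.resize(x,(400,400),interpolation=cv2.INTER_CUBIC) for x in (a,b)]); save('crop1.png',im)
d=np.load('topd.npy')
# plate & point cloud in world
m=arm.camera_model('top')
rows=[]
for r in range(125,210):
  for c in range(205,290):
    if d[r,c]>0:
      rows.append([r,c,*px2w('top',r,c,d[r,c])])
P=np.array(rows); np.save('P.npy',P)
s=P[(P[:,4]>.006)&(P[:,4]<.018)]
print(len(s)); q=s[:,2:4].astype(np.float32); print(cv2.minAreaRect(q))
s=P[(P[:,4]>.09)]; print(s.round(3))
```

```text
Traceback (most recent call last):
  File "h.py", line 5, in px2w
    m=arm.camera_model(cam);K=np.array(m['camera_matrix']);T=np.array(m['world_from_camera'])
ValueError: time passes only in moves, steps and waits
```

View pics/crop1.png

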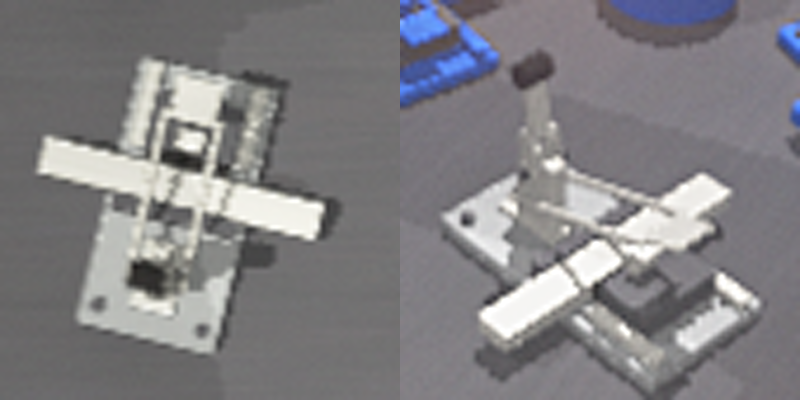

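The crop confirms it. The grey jig with the steel bar has its lever roll at the robot end (crop 150,275) and its loop tab at the far end (crop 195,95). The loop is raised above the keeper.

```bash
cat >> h.py <<'E'
def cloud(cam,d,r0,r1,c0,c1):
    m=arm.camera_model(cam);K=np.array(m['camera_matrix']);T=np.array(m['world_from_camera'])
    rr,cc=np.mgrid[r0:r1,c0:c1]; rr=rr.ravel();cc=cc.ravel(); z=d[rr,cc]; k=z>0; rr,cc,z=rr[k],cc[k],z[k]
    p=np.linalg.inv(K)@np.stack([cc,rr,np.ones(len(rr))])*z
    return np.column_stack([rr,cc,(T[:3,:3]@p).T+T[:3,3]])
E
python3 - <<'E'
from h import *
d=np.load('topd.npy'); print(d[190,205],d[210,290])
P=cloud('top',d,125,210,205,290)
k=(P[:,4]>.006)&(P[:,4]<.018)
print(np.percentile(P[:,4],[1,10,25,50]).round(4))
s=P[k]; q=s[:,2:4].astype(np.float32); print(len(s),cv2.minAreaRect(q),cv2.boxPoints(cv2.minAreaRect(q)))
print(P[P[:,4]>.09].round(3)[:40])
# bar
k=(P[:,4]>.02)&(P[:,4]<.045)
q=P[k][:,2:4]; print(cv2.minAreaRect(q.astype(np.float32)), np.median(P[k][:,4]))
E
```

```text
1.6278906 1.6150236
[-0.0096 -0.0057 -0.003   0.0003]
895 ((0.5280073881149292, 0.10928981006145477), (0.2764599621295929, 0.2813373804092407), 88.39427947998047) [[ 0.38352054 -0.02494415]
 [ 0.6647474  -0.03282762]
 [ 0.67249423  0.24352378]
 [ 0.39126736  0.25140724]]
[[1.41e+02 2.44e+02 6.00e-01 1.13e-01 9.00e-02]
 [1.81e+02 2.33e+02 4.70e-01 1.48e-01 1.28e-01]
 [1.81e+02 2.34e+02 4.69e-01 1.45e-01 1.33e-01]
 [1.81e+02 2.35e+02 4.70e-01 1.42e-01 1.27e-01]
 [1.81e+02 2.36e+02 4.70e-01 1.39e-01 1.26e-01]
 [1.81e+02 2.37e+02 4.70e-01 1.36e-01 1.24e-01]
 [1.82e+02 2.33e+02 4.66e-01 1.48e-01 1.31e-01]
 [1.82e+02 2.34e+02 4.66e-01 1.45e-01 1.32e-01]
 [1.82e+02 2.35e+02 4.66e-01 1.42e-01 1.35e-01]
 [1.82e+02 2.36e+02 4.66e-01 1.39e-01 1.28e-01]
 [1.82e+02 2.37e+02 4.66e-01 1.36e-01 1.29e-01]
 [1.82e+02 2.38e+02 4.65e-01 1.33e-01 1.37e-01]
 [1.82e+02 2.39e+02 4.65e-01 1.30e-01 1.36e-01]
 [1.82e+02 2.40e+02 4.66e-01 1.27e-01 1.30e-01]
 [1.83e+02 2.32e+02 4.63e-01 1.51e-01 1.33e-01]
 [1.83e+02 2.33e+02 4.63e-01 1.48e-01 1.31e-01]
 [1.83e+02 2.34e+02 4.63e-01 1.45e-01 1.29e-01]
 [1.83e+02 2
[... 520 characters left out ...]
84e+02 2.37e+02 4.59e-01 1.36e-01 1.42e-01]
 [1.84e+02 2.38e+02 4.59e-01 1.33e-01 1.35e-01]
 [1.84e+02 2.39e+02 4.59e-01 1.30e-01 1.41e-01]
 [1.84e+02 2.40e+02 4.60e-01 1.27e-01 1.28e-01]
 [1.85e+02 2.32e+02 4.58e-01 1.52e-01 1.26e-01]
 [1.85e+02 2.33e+02 4.57e-01 1.48e-01 1.32e-01]
 [1.85e+02 2.34e+02 4.57e-01 1.45e-01 1.34e-01]
 [1.85e+02 2.35e+02 4.57e-01 1.42e-01 1.34e-01]
 [1.85e+02 2.36e+02 4.56e-01 1.39e-01 1.36e-01]
 [1.85e+02 2.37e+02 4.57e-01 1.36e-01 1.33e-01]
 [1.85e+02 2.38e+02 4.57e-01 1.33e-01 1.31e-01]
 [1.85e+02 2.39e+02 4.56e-01 1.30e-01 1.34e-01]]
((0.5254506468772888, 0.12303310632705688), (0.17655211687088013, 0.18080095946788788), 35.11470413208008) 0.026301704894037603
```

```bash
cat >> h.py <<'E'
def onplane(cam,r,c,z):
    m=arm.camera_model(cam);K=np.array(m['camera_matrix']);T=np.array(m['world_from_camera'])
    v=T[:3,:3]@np.linalg.inv(K)@np.array([c,r,1.]); t=(z-T[2,3])/v[2]; return T[:3,3]+t*v
E
python3 - <<'E'
from h import *
C=[onplane('top',125+y/4.706-.4,205+x/4.706-.4,.012) for x,y in [(78,320),(215,352),(282,85),(145,58)]]
print(np.array(C).round(3)); 
e=[np.linalg.norm(C[i]-C[(i+1)%4]) for i in range(4)]; print(e)
ax=(C[3]-C[0]+C[2]-C[1]); yaw=np.arctan2(ax[1],ax[0]); c=np.mean(C,0)
print('yaw',yaw, 'origin',c[:2]-0.0525*np.array([np.cos(yaw),np.sin(yaw)]))
print({k:np.array(v).round(4) for k,v in arm.camera_model('wrist').items()})
T=np.array(arm.camera_model('wrist')['world_from_camera'])
from scipy.spatial.transform import Rotation as R
s=arm.get_state(); r=R.from_euler('xyz',s['ee_rot']).as_matrix()
print((r.T@T[:3,:3]).round(3), (r.T@(T[:3,3]-s['eef_pos'])).round(4)); print(r.round(3))
E
```

```text
[[0.444 0.195 0.012]
 [0.419 0.099 0.012]
 [0.606 0.047 0.012]
 [0.628 0.143 0.012]]
[np.float64(0.09891240246655145), np.float64(0.1947854522900001), np.float64(0.09883139525522108), np.float64(0.19157445571260723)]
yaw -0.27145841464400866 origin [0.47371372 0.13527832]
{'camera_matrix': array([[345.5439,   0.    , 256.4198],
       [  0.    , 345.5439, 191.9326],
       [  0.    ,   0.    ,   1.    ]]), 'world_from_camera': array([[-2.559e-01,  9.374e-01,  2.363e-01,  1.092e-01],
       [ 9.667e-01,  2.483e-01,  6.200e-02, -6.692e-01],
       [-6.000e-04,  2.443e-01, -9.697e-01,  3.840e-01],
       [ 0.000e+00,  0.000e+00,  0.000e+00,  1.000e+00]])}
[[ 0.    -0.97  -0.244]
 [ 1.     0.    -0.001]
 [ 0.001 -0.244  0.97 ]] [0.0657 0.0001 0.0205]
[[-0.967 -0.256 -0.   ]
 [-0.256  0.967  0.   ]
 [ 0.     0.    -1.   ]]
```

Request:
carry_out(
  targets=[
    [[0,0,0,-0.85,1,0,-1],[0,0,0,-0.85,1,0,-1],[0,0,0,-0.85,1,0,-1],[0,0,0,-0.85,1,0,-1],[0,0,0,-0.85,1,0,-1],[0,0,0,-0.85,1,0,-1],[0,0,0,-0.85,1,0,-1],[0,0,0,-0.85,1,0,-1],[0,0,0,-0.85,1,0,-1],[0,0,0,-0.85,1,0,-1],[0,0,0,-0.85,1,0,-1],[0,0,0,-0.85,1,0,-1],[0,0,0,-0.85,1,0,-1],[0,0,0,-0.85,1,0,-1],[0,0,0,-0.85,1,0,-1],[0,0,0,-0.85,1,0,-1],[0,0,0,-0.85,1,0,-1],[0,0,0,-0.85,1,0,-1],[0,0,0,-0.85,1,0,-1],[0,0,0,-0.85,1,0,-1]],
  ],
  squeeze=10,
)

```text
t: 2.9
eef_pos: [0.4559, -0.0593, 0.4049]
ee_rot: [-3.142, 0.001, -2.883]
force: [-0.2, -0.2, 0.3]
width: 0.0006
```

Request:
carry_out(
  targets=[
    [[0,0,0,-0.9,1,0,-1],[0,0,0,-0.9,1,0,-1],[0,0,0,-0.9,1,0,-1],[0,0,0,-0.9,1,0,-1],[0,0,0,-0.9,1,0,-1],[0,0,0,-0.9,0.8,0,-1],[0,0,-1,0,0,0,-1],[0,0,-1,0,0,0,-1],[0,0,-1,0,0,0,-1],[0,0,-1,0,0,0,-1],[0,0,-1,0,0,0,-1],[0,0,-1,0,0,0,-1],[0,0,-1,0,0,0,-1],[0,0,-1,0,0,0,-1],[0,0,-1,0,0,0,-1],[0,0,-1,0,0,0,-1],[0,0,-1,0,0,0,-1],[0,0,-1,0,0,0,-1],[0,0,-1,0,0,0,-1],[0,0,-1,0,0,0,-1]],
  ],
)

```text
t: 5.4
eef_pos: [0.549, 0.1143, 0.4048]
ee_rot: [-3.141, -0.0, -0.923]
force: [0.2, 0.1, 0.2]
width: 0.0005
```

Request:
carry_out(
  targets=[
    [[0,0,-1,0,0,0,-1],[0,0,-1,0,0,0,-1],[0,0,-1,0,0,0,-1],[0,0,-1,0,0,0,-1],[0,0,-0.7,0,0,0,-1],[0,0,0,0,0,0,-1],[0,0,0,0,0,0,-1]],
  ],
)

```text
t: 6.28
eef_pos: [0.549, 0.1143, 0.4047]
ee_rot: [-3.141, -0.0, -0.274]
force: [-0.3, -0.0, 0.7]
width: 0.0005
```

Run:
```python
from h import *
im,d=arm.grab_frame('wrist'); 
M=arm.camera_model('wrist'); import pickle; pickle.dump(M,open('wm.pkl','wb'))
print(arm.landmark_of('wrist','jig'),arm.landmark_of('wrist','loop_tab'))
save('w1.png',cv2.resize(im,(768,576),interpolation=cv2.INTER_CUBIC)); np.save('wi.npy',im); np.save('wd.npy',d)
```

```text
[{'point': [231.3, 250.7], 'conf': 0.8}] [{'point': [135.2, 250.4], 'conf': 0.91}]
```

View pics/w1.png

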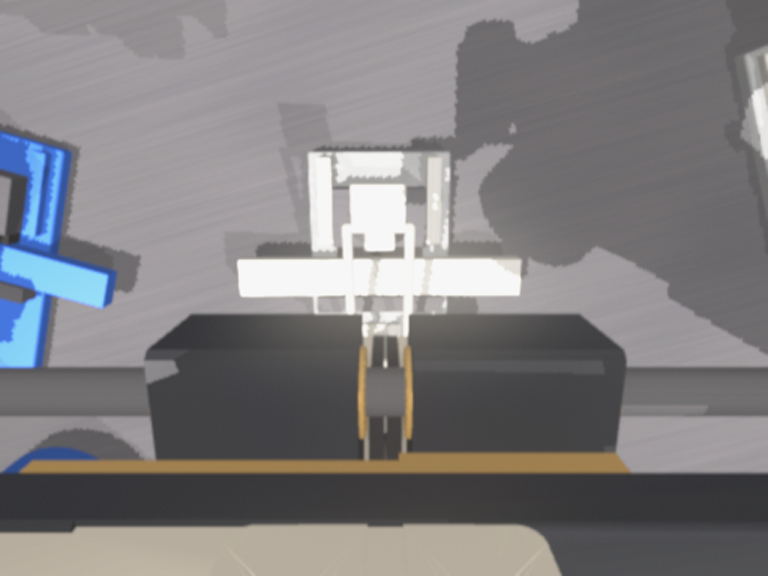

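The jig lies centred in the wrist view. The bar runs across at big-picture row 277, the tab is at (row 205, col 378), and the plate's far corners are at (152, 308) and (152, 450).

Run:
```python
from h import *
def b(x,y,z): return onplane('wrist',y/1.5-.17,x/1.5-.17,z)
A=b(308,151,.012);B=b(450,151,.012); print(A,B,np.linalg.norm(A-B))
v=A-B; yaw=np.arctan2(v[1],v[0])-np.pi/2; ux=np.array([np.cos(yaw),np.sin(yaw)])
print('yaw',yaw,'origin',(A+B)[:2]/2-.150*ux)
L=b(239,277,.03);Rr=b(521,277,.03); v=L-Rr; print('bar',np.linalg.norm(v),np.arctan2(v[1],v[0])-np.pi/2,((L+Rr)/2))
O=np.array([.4737,.1353]); ya=-.2725
R2=np.array([[np.cos(ya),np.sin(ya)],[-np.sin(ya),np.cos(ya)]])
print('A,B in jig',R2@(A[:2]-O),R2@(B[:2]-O), 'barmid',R2@((L+Rr)[:2]/2-O))
d=np.load('wd.npy'); P=cloud('wrist',d,122,165,225,280)
J=(R2@(P[:,2:4]-O).T).T
# tab: profile of heights in jig x bins
k=(abs(J[:,1])<.014)
for x in np.arange(.07,.15,.006):
    kk=k&(abs(J[:,0]-x)<.003)
    print(round(x,3),kk.sum(),np.percentile(P[kk,4],[10,50,90]).round(3) if kk.sum() else '')
kk=P[:,4]>.065; print('tab bbox y',np.percentile(J[kk,1],[2,98]),'x',np.percentile(J[kk,0],[2,98]))
for r,c,z in [(135.2,250.4,.075),(135.2,250.4,.085)]: 
    p=onplane('wrist',r,c,z); print('tab',R2@(p[:2]-O))
```

```text
[0.63037706 0.14664195 0.012     ] [0.60381423 0.05171891 0.012     ] 0.0985696050750065
yaw -0.2728560896330674 origin [0.47264487 0.13960287]
bar 0.19754732815162596 -0.2729282417918337 [0.53450056 0.12160437 0.03      ]
A,B in jig [0.14784327 0.05309151] [ 0.14780817 -0.04547809] barmid [0.06224312 0.00317359]
0.07 0 
0.076 0 
0.082 7 [0.025 0.026 0.027]
0.088 124 [0.033 0.05  0.051]
0.094 152 [0.034 0.05  0.051]
0.1 100 [0.073 0.075 0.076]
0.106 210 [0.076 0.077 0.078]
0.112 178 [0.078 0.079 0.08 ]
0.118 212 [0.08  0.081 0.082]
0.124 216 [0.082 0.083 0.084]
0.13 93 [0.082 0.084 0.085]
0.136 0 
0.142 0 
0.148 0 
tab bbox y [-0.01659966  0.0237265 ] x [0.09271896 0.12904582]
tab [0.11724678 0.00508615]
tab [0.11807188 0.00491635]
```

Request:
carry_out(
  targets=[
    [[0,0,0,0.85,-0.07,0.5,-1],[0,0,0,0.85,-0.06,0.8,-1],[0,0,0,0,0,1,-1],[0,0,0,0,0,1,-1],[0,0,0,0,0,1,-1],[0,0,0,0,0,0.8,-1],[0,0,0,0,0,0.2,-1],[0,0,0,0,0,0,-1]],
  ],
)

```text
t: 7.42
eef_pos: [0.591, 0.1061, 0.2724]
ee_rot: [3.141, -0.0, -0.272]
force: [-0.4, 0.2, 0.5]
width: 0.0005
```

Run:
```python
from h import *
s=arm.get_state(); print(s['eef_pos'],s['force'])
im,d=arm.grab_frame('wrist'); save('w2.png',cv2.resize(im,(768,576)))
im,d=arm.grab_frame('scene'); save('s3.png',cv2.resize(im[140:260,220:360],(700,600),interpolation=cv2.INTER_CUBIC))
```

```text
[0.59103875 0.10611549 0.27238571] [-0.42007774  0.17434044  0.46568802]
```

View pics/w2.png

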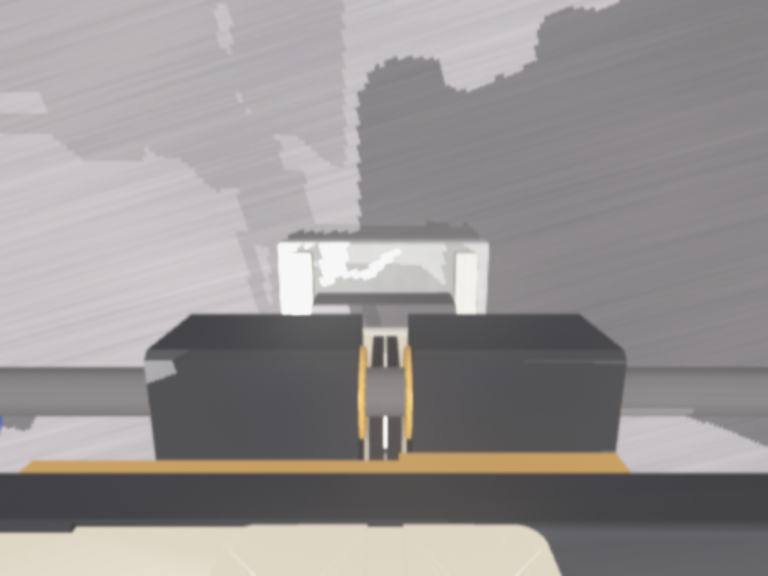

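View pics/s3.png

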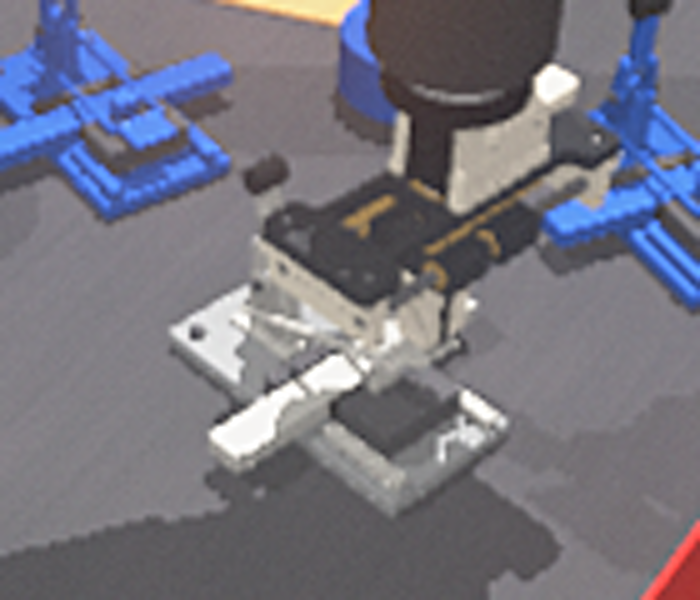

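The tip is above the tab at z≈0.094, and the body is clear of the lever. Pressing down now.

Request:
carry_out(
  targets=[
    [[0,0,0,0,0,0.4,-1],[0,0,0,0,0,0.3,-1],[0,0,0,0,0,0.3,-1],[0,0,0,0,0,0.3,-1],[0,0,0,0,0,0.3,-1],[0,0,0,0,0,0.3,-1],[0,0,0,0,0,0.2,-1],[0,0,0,0,0,0.12,-1],[0,0,0,0,0,0,-1]],
  ],
)

```text
t: 8.65
eef_pos: [0.5907, 0.106, 0.2182]
ee_rot: [3.141, -0.0, -0.271]
force: [-5.0, 0.3, 14.6]
width: 0.0002
```

Request:
carry_out(
  targets=[
    [[0,0,0,0,0,-0.2,-1],[0,0,0,0,0,-0.6,-1],[0,0,0,0,0,-1,-1],[0,0,0,0,0,-1,-1],[0,0,0,0,0,-1,-1],[0,0,0,-0.5,0,-1,-1],[0,0,0,-1,0,-1,-1],[0,0,0,-0.4,0,-0.8,-1],[0,0,0,0,0,0,-1]],
  ],
)

```text
t: 9.78
eef_pos: [0.5449, 0.1191, 0.3844]
ee_rot: [-3.138, -0.003, -0.271]
force: [0.6, 0.4, 0.0]
width: 0.0007
```

```bash
cat >> h.py <<'E'
O=np.array([.4728,.139]); ya=-.273
R2=np.array([[np.cos(ya),np.sin(ya)],[-np.sin(ya),np.cos(ya)]])
def prof(cam,d,box,ylim=.014,xs=np.arange(.06,.15,.006)):
    P=cloud(cam,d,*box); J=(R2@(P[:,2:4]-O).T).T
    for x in xs:
        kk=(abs(J[:,1])<ylim)&(abs(J[:,0]-x)<.003)
        print(round(x,3),kk.sum(),np.percentile(P[kk,4],[10,50,90]).round(3) if kk.sum() else '')
E
python3 - <<'E'
from h import *
s=arm.get_state(); p=s['eef_pos']; print(p,s['force'],'tcp in jig',R2@(p[:2]-O))
im,d=arm.grab_frame('wrist'); save('w3.png',cv2.resize(im[80:250,150:350],(800,680)[:2] if 0 else (700,595),interpolation=cv2.INTER_CUBIC))
prof('wrist',d,(90,200,200,300))
print(arm.landmark_of('wrist','loop_tab'))
im,d=arm.grab_frame('scene'); save('s4.png',cv2.resize(im[140:260,220:360],(700,600),interpolation=cv2.INTER_CUBIC))
E
```

```text
[0.54491434 0.11905218 0.38441044] [0.64667818 0.39613337 0.00506773] tcp in jig [0.07482204 0.0002345 ]
0.06 168 [0.023 0.024 0.025]
0.066 166 [0.023 0.024 0.025]
0.072 164 [0.023 0.024 0.025]
0.078 153 [0.018 0.024 0.025]
0.084 82 [0.024 0.025 0.032]
0.09 190 [0.032 0.048 0.049]
0.096 182 [0.032 0.048 0.05 ]
0.102 233 [0.031 0.032 0.049]
0.108 175 [0.031 0.036 0.038]
0.114 184 [0.037 0.038 0.039]
0.12 216 [0.037 0.038 0.039]
0.126 214 [0.037 0.038 0.039]
0.132 188 [0.037 0.038 0.039]
0.138 210 [0.009 0.037 0.039]
0.144 172 [0.009 0.01  0.011]
[{'point': [122.3, 254.6], 'conf': 0.79}]
```

View pics/w3.png

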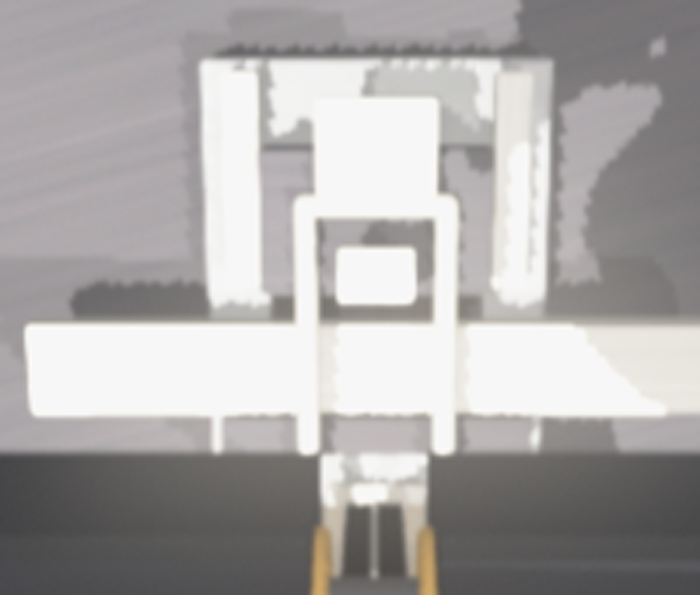

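View pics/s4.png

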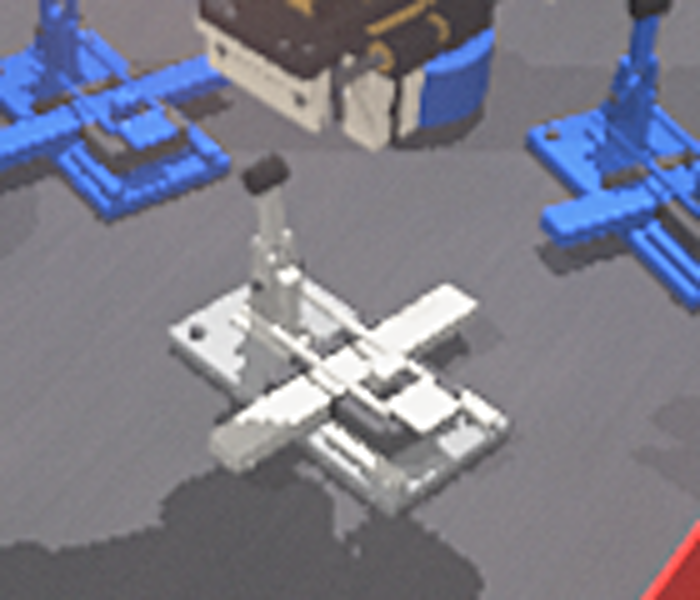

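The loop now lies flat over the keeper. The keeper shows inside the loop at crop (275, 375), and the tab sits at jig x≈0.124, z≈0.037. Next I'll locate the roll.

Run:
```python
from h import *
for cam,box in [('top',(170,195,222,250)),('scene',(165,195,260,285))]:
    d=np.load(cam+'d.npy'); P=cloud(cam,d,*box); i=np.load(cam+'i.npy')
    dark=np.array([i[int(r),int(c)].max()<75 for r,c in P[:,:2]])
    J=(R2@(P[:,2:4]-O).T).T; k=(P[:,4]>.1)&(P[:,4]<.15)
    for kk in (k,k&dark): print(cam,kk.sum(),'x',np.percentile(J[kk,0],[5,50,95]).round(4),'y',np.percentile(J[kk,1],[5,50,95]).round(4),'z',np.percentile(P[kk,4],[5,50,95]).round(4))
im,d=arm.grab_frame('scene'); P=cloud('scene',d,165,195,260,285);J=(R2@(P[:,2:4]-O).T).T;k=(P[:,4]>.11)&(P[:,4]<.15)
print(k.sum(),np.percentile(J[k,0],[5,50,95]).round(4),np.percentile(J[k,1],[5,50,95]).round(4),np.percentile(P[k,4],[5,50,95]).round(4))
```

```text
top 47 x [-0.019  -0.0117 -0.0036] y [-0.014  -0.0035  0.0081] z [0.1248 0.1327 0.1373]
top 37 x [-0.0181 -0.0109 -0.0037] y [-0.012  -0.0035  0.0065] z [0.1258 0.1331 0.1375]
scene 88 x [-0.0168 -0.0064 -0.0029] y [-0.0113 -0.0028  0.0092] z [0.1031 0.1268 0.1363]
scene 18 x [-0.0169 -0.0071 -0.0037] y [-0.0117 -0.0091  0.0046] z [0.1205 0.128  0.1318]
71 [-0.0171 -0.007  -0.0037] [-0.0116 -0.0022  0.009 ] [0.1124 0.1297 0.137 ]
```

Request:
carry_out(
  targets=[
    [[0,0,0,-0.5,0,0,-1],[0,0,0,-1,0.09,0,-1],[0,0,0,-1,0,0,-1],[0,0,0,-1,0,0,-1],[0,0,0,-1,0,0,-1],[0,0,0,-0.5,0,0.4,-1],[0,0,0,0,0,1,-1],[0,0,0,0,0,1,-1],[0,0,0,0,0,0.8,-1],[0,0,0,0,0,0.26,-1],[0,0,0,0,0,0,-1]],
  ],
)

```text
t: 11.35
eef_pos: [0.424, 0.1502, 0.2948]
ee_rot: [3.14, 0.001, -0.272]
force: [0.6, -0.0, -0.1]
width: 0.0007
```

Run:
```python
from h import *
s=arm.get_state(); p=s['eef_pos']; print(p,p[2]-.178,s['force'],'tcp in jig',R2@(p[:2]-O))
im,d=arm.grab_frame('scene'); save('s5.png',cv2.resize(im[140:260,220:360],(700,600),interpolation=cv2.INTER_CUBIC))
```

```text
[0.42402681 0.15016263 0.29475354] 0.11675353561785168 [ 0.56713175 -0.01780029 -0.11890134] tcp in jig [-0.04997663 -0.00240107]
```

View pics/s5.png

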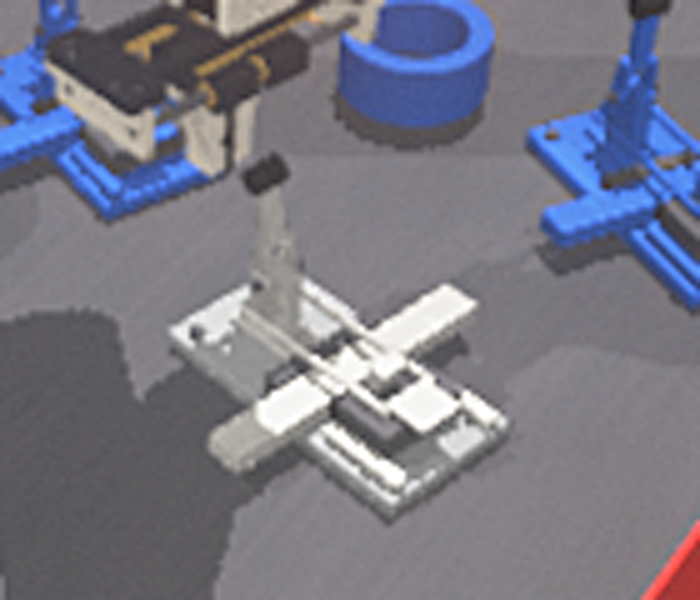

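The fingertips are right behind the roll, at about its height. I'll push it over through mid-travel.

Request:
carry_out(
  targets=[
    [[0,0,0,0.44,0,0,-1],[0,0,0,0.44,0,0,-1],[0,0,0,0.36,0,-0.1,-1],[0,0,0,0.42,0,-0.15,-1],[0,0,0,0.42,0,-0.12,-1],[0,0,0,0.28,0,0.04,-1],[0,0,0,0.28,0,0.04,-1],[0,0,0,0,0,0,-1]],
  ],
)

```text
t: 12.4
eef_pos: [0.4882, 0.1324, 0.3023]
ee_rot: [3.142, -0.0, -0.272]
force: [-0.4, 0.3, -0.5]
width: 0.0003
```

Run:
```python
from h import *
s=arm.get_state(); p=s['eef_pos']; print(p,p[2]-.178,s['force'],'tcp in jig',R2@(p[:2]-O))
im,d=arm.grab_frame('scene'); save('s6.png',cv2.resize(im[140:260,220:360],(700,600),interpolation=cv2.INTER_CUBIC))
```

```text
[0.48817481 0.13238714 0.30229583] 0.12429583182655052 [-0.38733696  0.27179241 -0.45345225] tcp in jig [ 0.01658839 -0.00222258]
```

View pics/s6.png

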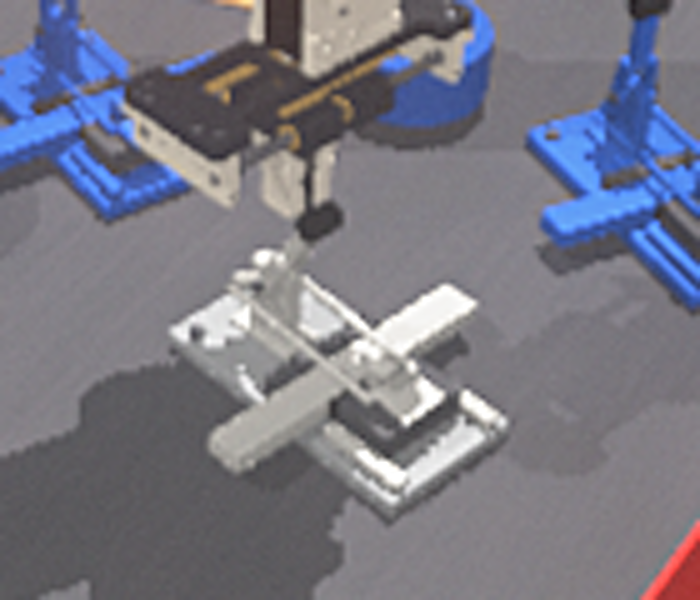

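Run:
```python
from h import *
im,d=arm.grab_frame('scene'); save('s7.png',cv2.resize(im[190:240,265:325],(720,600),interpolation=cv2.INTER_CUBIC))
prof('scene',d,(180,240,250,330))
```

```text
0.06 11 [0.025 0.026 0.028]
0.066 8 [0.025 0.026 0.029]
0.072 8 [0.025 0.027 0.028]
0.078 1 [0.029 0.029 0.029]
0.084 4 [0.036 0.046 0.052]
0.09 18 [0.038 0.051 0.053]
0.096 24 [0.039 0.045 0.052]
0.102 15 [0.039 0.041 0.051]
0.108 18 [0.037 0.04  0.042]
0.114 15 [0.038 0.04  0.041]
0.12 15 [0.035 0.039 0.04 ]
0.126 52 [0.011 0.024 0.039]
0.132 17 [0.01  0.012 0.015]
0.138 12 [0.01  0.012 0.013]
0.144 13 [0.012 0.014 0.015]
```

View pics/s7.png

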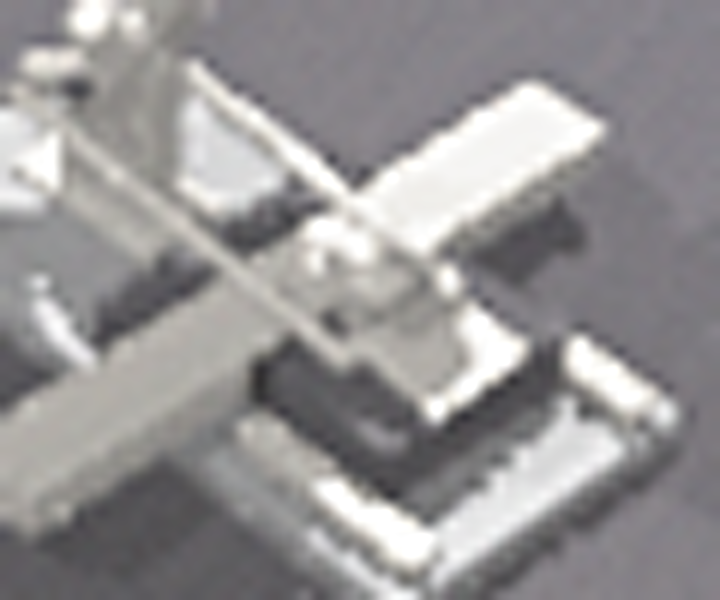

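The loop is still down and drawn under the lip: tab z≈0.038, spanning jig x 0.10–0.126. Next I'll push on over and down.

Request:
carry_out(
  targets=[
    [[0,0,0,0.26,0,0.12,-1],[0,0,0,0.26,0,0.12,-1],[0,0,0,0.24,0,0.16,-1],[0,0,0,0.24,0,0.16,-1],[0,0,0,0.3,0,0.22,-1],[0,0,0,0.3,0,0.22,-1],[0,0,0,0.12,0,0.22,-1],[0,0,0,0.12,0,0.22,-1],[0,0,0,0.08,0,0.18,-1],[0,0,0,0.08,0,0.18,-1],[0,0,0,0.04,0,0.16,-1],[0,0,0,0,0,0.14,-1],[0,0,0,0,0,0,-1]],
  ],
)

```text
t: 14.12
eef_pos: [0.5367, 0.1188, 0.2501]
ee_rot: [3.141, -0.0, -0.272]
force: [-0.8, -0.4, 3.5]
width: 0.0006
```

Run:
```python
from h import *
s=arm.get_state(); p=s['eef_pos']; print(p,p[2]-.178,s['force'],'tcp in jig',R2@(p[:2]-O))
im,d=arm.grab_frame('scene'); save('s8.png',cv2.resize(im[140:260,220:360],(700,600),interpolation=cv2.INTER_CUBIC))
```

```text
[0.53669008 0.11881859 0.25008936] 0.07208936217743206 [-0.81398669 -0.37012941  3.53329344] tcp in jig [ 0.06696534 -0.00220787]
```

View pics/s8.png

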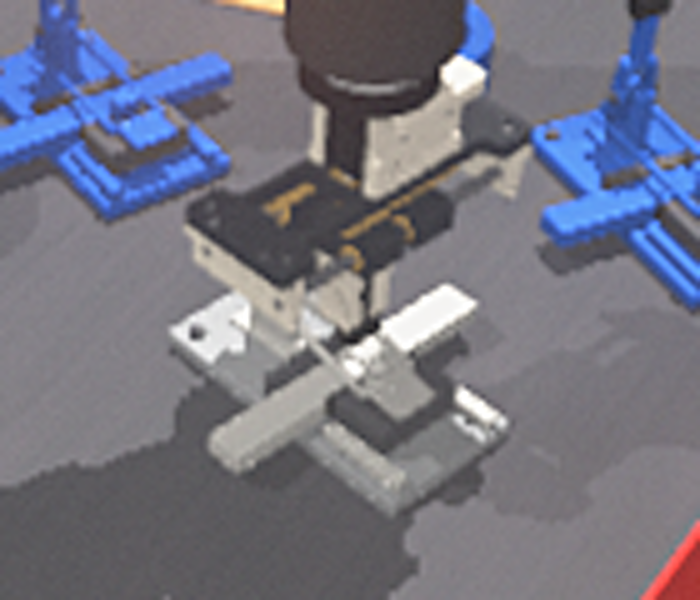

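Request:
carry_out(
  targets=[
    [[0,0,0,0,0,0.08,-1],[0,0,0,0,0,0.04,-1],[0,0,0,0,0,0,-1]],
  ],
)

```text
t: 14.55
eef_pos: [0.5367, 0.1188, 0.2493]
ee_rot: [-3.141, -0.001, -0.271]
force: [-10.1, -0.3, 24.4]
width: 0.0004
```

Request:
carry_out(
  targets=[
    [[0,0,0,0,0,-0.3,-1],[0,0,0,0,0,-0.7,-1],[0,0,0,0,0,-1,-1],[0,0,0,0,0,-1,-1],[0,0,0,0,0,-1,-1],[0,0,0,-0.5,0,-1,-1],[0,0,0,-1,0,-0.5,-1],[0,0,0,0,0,0,-1],[0,0,0,0,0,0,-1]],
  ],
)

```text
t: 15.68
eef_pos: [0.5007, 0.1289, 0.3842]
ee_rot: [-3.141, 0.0, -0.271]
force: [-1.0, -0.9, -1.1]
width: 0.0006
```

Run:
```python
from h import *
s=arm.get_state(); p=s['eef_pos']; print(p,s['force'],'tcp in jig',R2@(p[:2]-O))
im,d=arm.grab_frame('scene'); a=cv2.resize(im[170:240,255:325],(400,400),interpolation=cv2.INTER_CUBIC)
iw,dw=arm.grab_frame('wrist'); b=cv2.resize(iw[70:240,165:335],(400,400),interpolation=cv2.INTER_CUBIC)
save('s9.png',np.hstack([a,b]))
prof('wrist',dw,(60,215,200,300),.03); print(); prof('scene',d,(165,240,250,330),.03)
P=cloud('scene',d,165,240,250,330);J=(R2@(P[:,2:4]-O).T).T
k=(P[:,4]>.055)&(J[:,0]>.03); print(J[k].round(3)[:12],P[k,4].round(3).max() if k.any() else '')
im,d=arm.grab_frame('top'); print(arm.landmark_of('top','loop_tab')); save('t9.png',im)
```

```text
[0.5006822  0.12892076 0.38418056] [-0.99184184 -0.93641566 -1.14878994] tcp in jig [ 0.0295672  -0.00218833]
0.06 336 [0.025 0.048 0.068]
0.066 823 [0.026 0.276 0.28 ]
0.072 415 [0.025 0.048 0.071]
0.078 513 [0.025 0.028 0.068]
0.084 393 [0.027 0.041 0.05 ]
0.09 443 [0.033 0.04  0.051]
0.096 388 [0.033 0.039 0.05 ]
0.102 455 [0.033 0.037 0.039]
0.108 460 [0.033 0.035 0.037]
0.114 460 [0.033 0.034 0.036]
0.12 394 [0.032 0.033 0.034]
0.126 310 [0.01  0.011 0.012]
0.132 434 [0.01  0.011 0.012]
0.138 122 [0.01  0.011 0.012]
0.144 0 

0.06 38 [0.025 0.027 0.068]
0.066 38 [0.025 0.038 0.072]
0.072 36 [0.027 0.064 0.072]
0.078 31 [0.022 0.048 0.068]
0.084 26 [0.035 0.044 0.052]
0.09 36 [0.034 0.042 0.051]
0.096 45 [0.033 0.04  0.05 ]
0.102 38 [0.033 0.037 0.04 ]
0.108 33 [0.029 0.036 0.039]
0.114 31 [0.034 0.035 0.038]
0.12 102 [0.012 0.026 0.035]
0.126 30 [0.011 0.013 0.017]
0.132 25 [0.011 0.013 0.014]
0.138 29 [0.011 0.012 0.014]
0.144 33 [0.011 0.012 0.014]
[[ 0.03   0.004]
 [ 0.033  0.005]
 [ 0.03   0.017]
 [ 0.03   0.021]
 [ 0.032 -0.002]
 [ 0.033  0.   ]
 [ 0.037  0.001]
 [ 0.037  0.005]
 [ 0.04   0.006]
 [ 0.034  0.017]
 [ 0.037  0.018]
 [ 0.032 -0.006]] 0.074
[{'point': [225.4, 388.2], 'conf': 0.7}, {'point': [125.1, 164.3], 'conf': 0.64}, {'point': [235.0, 209.4], 'conf': 0.6}]
```

View pics/s9.png

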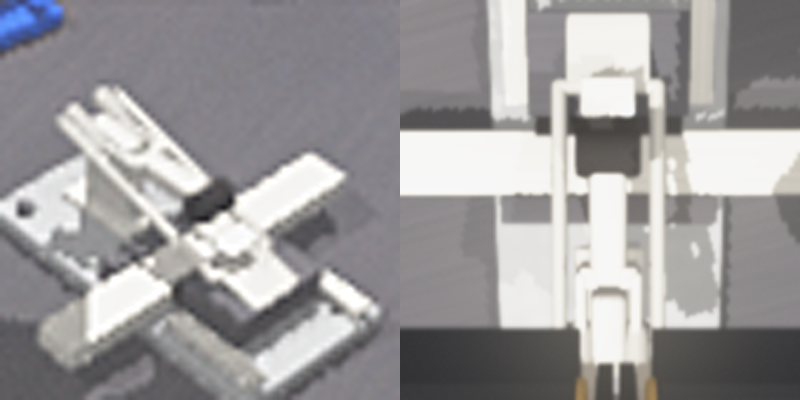

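The lever stays flat with the arm clear: the roll top is at z≈0.071 m, jig x≈0.07, and the wire is tight against the keeper under its lip. I'm handing the job in.

Run:
```python
from h import *
print(arm.job_done())
```

```text
the job is handed in; nothing more can be done
None
```

The bar in the grey jig is clamped, and I handed the job in at about 16 s of the 43 s allowed. I pressed the wire loop down over the keeper, then pushed the lever over and down past its toggle point with the closed fingertips, and backed off.

**Lever and jaw:** About a second after release, the lever was still flat. The roll top was at z≈0.071 m and jig x≈0.07 m, against 72 mm expected at the stop. The keeper's near edge appeared in the x≈84 mm depth slice, which fits the jaw drawn in by about 4 mm. That reading is coarse, since I sampled in 6 mm steps.

**Loop:** Its wire lay tight against the far side of the keeper. The tab was tilted slightly down at about z 0.033–0.037 m.

**Forces:** The highest reading at the end of a move was about 26 N, in the last press of the lever onto its stop. Pressing the loop down had read about 15 N, more than the 1 N it needed.

**Other jigs:** I didn't touch the empty jig or the blue ones. I didn't measure the empty jig's tab again afterwards.

**Disagreement:** The top camera's and the wrist camera's jig positions differed by about 4 mm across the jig. I used the wrist camera's for the moves.

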